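# Bottle opener overhanging the pantry ledge

### The arm

A 6-joint arm with a two-finger parallel gripper is mounted at the origin on the work surface. World frame = base frame: x ahead of the robot, y to its left, z up, the work surface at z = 0. Lengths are in mm, angles in rad, forces in N, time in s.
With the tool pointing down it reaches from about 275 to 1000 mm from the base axis. Payload 8.4 kg.
Tool frame: the origin (TCP) lies at the very end of the fingers, on their centre line; the grasp point (between the pads) lies 19 mm behind it; z points along the fingers, y is the direction in which the jaws open and shut (so a half turn about z gives the same grasp; the last joint's range is limited). The gripper opens to 85 mm and grips with 20 to 120 N. Pads are 22 mm wide; open, the fingers measure 114 mm over their backs; the gripper's body (76 mm by 85 mm) begins 54 mm behind the grasp point. The pads swing forward as they close: fully open they stand 13 mm farther back than shut.
Start: joints at [1.194, 0.353, 1.633, -0, 1.155, -0.002], TCP at [228.803, 581.616, 231.281] pointing down, gripper open.
Joint ranges: [-2.63, 2.63], [-0.92, 2.1], [0.06, 2.66], [-1.3, 4.44], [0, 2.69], [-3.02, 3.02]. Speed limits (rad/s): [2.22, 2.22, 2.79, 3.14, 3.14, 3.14].

### API

Orientations are given as [roll, pitch, yaw] about the fixed x, y, z axes, in that order (R = Rz(yaw) Ry(pitch) Rx(roll)).
In Python, from rig import r gives the robot as it stands.
- The arm moves only by the tool move_arm, never from a script. Its argument "increments" is a list of rows, each an object of numbers: "tx", "ty", "tz": the shift along the tool's x, y, z in cm; "rx", "ry", "rz": the turn, a rotation vector about the tool's x, y, z in degrees; "gripper": the gripper's target within -1 to 1 (fully open at 1, half-way at 0, shut at -1). A call has 1 to 12 rows; each row shifts and turns the commanded pose from where the row before left it, along the tool's axes as they then stand; what a row does not reach is not made up. A row lasts 1/10 s, in which the tool goes at most 50 mm and 8.59 degrees, less where a joint would pass 70% of its speed; a pose out of reach is approached as far as the arm can. A call is refused whole if a number of a shift passes 5 or a number of a turn 8.59, either way. A call with a gripper value outside its range is refused whole. The fingers move at their own pace and stop on an object; "squeeze" is the grip in N (left out, the last holds). Time passes only in rows, so rows that do not move let the fingers close. It gives the time, the measured TCP pose, the force and the opening at its end, in the units of the state.
- r.sense(): the state, without advancing time (a new reading comes with each control period).
- r.grab_frame(name): name is "scene" or "side" or "wrist"; returns (picture, depth): 384x512x3 uint8, red, green, blue; 384x512 float32, mm along the optical axis (not along the pixel's ray), 0 where there is no reading.
- r.camera_model(name): a dict with "fx", "fy", "cx", "cy" (pixels), "R" (3x3) and "t" (3): a world point X has camera coordinates R X + t; the wrist camera has in their place "hand_eye" (4x4, takes a point from camera to tool coordinates, whose origin is the TCP and whose axes are the flange's). Camera axes: x right, y down, z forward; pixel columns grow to the right and rows downward; lengths in mm; the calibration is good to about 2 mm. A picture is of the moment at which its call begins: read the wrist's pose just before it. camera_model takes no time and is no camera call.
- r.sign_off(): hands the job in, once; it reports no verdict.
Trained networks look in the newest picture that a camera, given by its name, has taken for a name from the list of things; names that differ only in an ending like _2 or _b are one class to them, and where a whole thing is asked for, a point or a joint stands for the part that bears it (a point fixed in the world has none). Each returns a list of dicts, best first, with "confidence" (0 to 1); they miss things now and then, are a little off and sometimes report something else, mostly with a low value. They report only what shows in the picture. A call takes as long as a camera call. They do not tell look-alikes from the thing itself.
- r.cut_out(query, camera): "mask" (384x512 bool, what is visible of it) and "bbox" ([left, top, right, bottom] in pixels, round what is visible of it).
- r.place_of(query, camera): "location" ([row, column] in pixels: a listed point, or the origin of a listed thing).
The state is a dict: "clock": time; "qpos": joint angles; "qvel": joint speeds; "joint_efforts": joint torques, N m; "eef_pos": TCP position; "tcp_rot": TCP orientation; "contact_force": force on the tool from outside, world axes, zero at the start; "wrist_torque": the same for the moment, N m; "opening": opening from 0.0 (shut) to 1.0 (fully open).
Only numpy, scipy, OpenCV 4.12 (cv2) and the standard library are available. Lean on these libraries where they do the work, as an engineer would, in place of code of your own. Each camera call takes 0.05 s, during which the arm holds its last target. There are 200 camera calls.

### The job

Gently push the flat steel bottle opener across the white quartz ledge with your fingertips, without gripping or lifting it, until its handle end sticks straight out over the ledge's front edge (the one facing the robot) by 30 mm, give or take 8 mm, so that somebody can take hold of it later. Leave it lying flat on the ledge and square to the edge, and do not disturb the bottle, the egg cup or the trivet.

Things in the scene. Friction and masses are not known exactly. Their poses are not given: they have to be found in the camera images.
- ledge: Fixed white quartz slab, 240 (x) by 700 (y) by 30 mm, on two birch bearers; its flat top is 80 mm above the work surface, with open space under its front edge. Origin: centre of its footprint, on the work surface. +x points to its back edge, away from the robot; the straight front edge is at x = -120 mm. Up to 0.2 rad askew to the robot.
- ledge_edge (a point): Middle of the ledge's front edge, at the height of its top surface; axes as the ledge's, so points with negative x lie out beyond the edge.
- opener: Loose flat steel bottle opener, 130 mm long, 6 mm thick, 130 to 250 g, starting flat and wholly on the ledge, up to 0.3 rad askew to it. Origin: middle of its length and width, underside; z up. The handle (30 mm wide, hanging hole) points to -x, to the front edge; the head (44 mm wide, x = 19 to 65 mm, cap window) has a straight square end at +x. Slides with plain friction, stays where left.
- opener_handle_end (a point): Middle of the handle's straight end face, at the underside (x = -65 mm of the opener).
- opener_head_end (a point): Middle of the head's straight end face, at the underside (x = +65 mm of the opener).
- spice_bottle: Bystander: empty amber glass spice bottle, upright, 42 mm diameter, 100 mm tall, on the ledge. Origin: centre of its underside.
- egg_cup: Bystander: white ceramic egg cup, upright, 50 mm diameter at the rim, 62 mm tall, on the ledge. Origin: centre of its underside.
- trivet: Bystander: round grey silicone trivet, 90 mm diameter, 8 mm thick, lying flat on the ledge. Origin: centre of its underside.
There are look-alikes about, which are no part of the job. Several things have the shape of the opener; the one meant has the colours described above.

How it is judged:
By the outcome, as a careful person would: the job done as asked, in the order asked, and still so for the second after the job is handed in, with the robot touching nothing.
It also fails if it takes over 48 s, if anything falls off the work surface, if the arm or the gripper's body presses on something with over 40 N, if the wrist force passes 120 N, or if a joint passes its speed limit or range.

## Working session

There is one attempt and no reset: what is moved stays moved. The work goes in short steps, Python scripts to look and compute and a tool call to move; the robot and the scene stay as the last step left them, time stands still between calls to the robot, and variables do not carry over. Pictures are saved under pics/ and viewed, about 8 in all and at most 12, crops included, and the job is handed in when it is done.

Besides the shell and the picture viewer there is one more tool, called by a JSON object that holds its "op" and its "data", one argument or row to a line. move_arm: Moves the arm, as the interface text tells. Its arguments: {"type":"object","properties":{"increments":{"type":"array","items":{"type":"object","properties":{"tx":{"type":"number"},"ty":{"type":"number"},"tz":{"type":"number"},"rx":{"type":"number"},"ry":{"type":"number"},"rz":{"type":"number"},"gripper":{"type":"number"}}}},"squeeze":{"type":"number"}},"required":["increments"]}

```bash
mkdir -p pics
cat > h.py <<'E'
import numpy as np, cv2
from rig import r
from scipy.spatial.transform import Rotation as Ro
def pose():
    s=r.sense(); T=np.eye(4); T[:3,:3]=Ro.from_euler('xyz',s['tcp_rot']).as_matrix(); T[:3,3]=s['eef_pos']; return s,T
def grab(n):
    s,T=pose(); p,d=r.grab_frame(n); m=r.camera_model(n)
    if n=='wrist': C=T@np.array(m['hand_eye'])
    else:
        C=np.eye(4); R=np.array(m['R']); C[:3,:3]=R.T; C[:3,3]=-R.T@np.array(m['t'])
    return p,d,m,C
def ray(m,C,u,v): return C[:3,:3]@np.array([(u-m['cx'])/m['fx'],(v-m['cy'])/m['fy'],1.])
def onz(m,C,u,v,z):
    w=ray(m,C,u,v); return C[:3,3]+w*(z-C[2,3])/w[2]
def bydepth(m,C,u,v,d): return C[:3,3]+ray(m,C,u,v)*d
def cloud(m,C,d):
    v,u=np.indices(d.shape); q=np.stack([(u-m['cx'])/m['fx']*d,(v-m['cy'])/m['fy']*d,d],-1)
    return q@C[:3,:3].T+C[:3,3]
def save(n,p): cv2.imwrite('pics/'+n+'.png',cv2.cvtColor(p,cv2.COLOR_RGB2BGR))
E
python3 - <<'E'
from h import *
p,d,m,C=grab('scene'); save('scene',p); np.savez('scene.npz',p=p,d=d,C=C,m=[m[k] for k in('fx','fy','cx','cy')])
for q in ['opener','spice_bottle','egg_cup','trivet','ledge']:
    for o in r.cut_out(q,'scene'):
        print(q,o['confidence'],o['bbox'],p[o['mask']].mean(0).round(), np.median(cloud(m,C,d)[o['mask']],0).round())
for q in ['opener_handle_end','opener_head_end','ledge_edge','spice_bottle','egg_cup','trivet']:
    for o in r.place_of(q,'scene'):
        v,u=o['location']; print(q,round(o['confidence'],2),np.round([u,v]),onz(m,C,u,v,80).round())
p,d,m,C=grab('side'); save('side',p)
print(r.sense()['clock'])
E
```

```text
opener 0.87 [222.2, 183.2, 281.5, 212.3] [133. 137. 139.] [551. -21.  85.]
opener 0.77 [331.2, 260.6, 353.9, 318.6] [189. 179.  70.] [813. -82.   5.]
opener 0.73 [343.8, 192.9, 373.7, 241.5] [185. 123. 143.] [767. 106.   5.]
opener 0.67 [120.3, 81.5, 351.9, 384.0] [176. 176. 170.] [ 580. -110.   79.]
opener 0.6 [118.5, 197.7, 145.1, 253.6] [190. 172.  65.] [ 330. -188.    5.]
opener 0.59 [186.2, 92.9, 229.7, 112.9] [179. 106. 125.] [276. 208.   5.]
spice_bottle 0.94 [162.0, 305.7, 188.9, 340.0] [84. 57. 40.] [ 593. -344.  155.]
egg_cup 0.59 [295.0, 118.5, 319.5, 147.1] [143. 142. 134.] [581. 186. 121.]
trivet 0.79 [182.9, 266.1, 226.7, 308.1] [95. 96. 96.] [ 579. -247.   87.]
ledge 0.7 [125.5, 83.3, 351.8, 383.3] [176. 177. 171.] [ 580. -109.   79.]
ledge 0.51 [220.8, 181.5, 280.2, 209.7] [128. 133. 136.] [547. -22.  85.]
opener_handle_end 0.8 [231. 110.] [376. 173.  80.]
opener_handle_end 0.73 [352. 193.] [739. 108.  80.]
opener_handle_end 0.57 [221. 188.] [480. -33.  80.]
opener_handle_end 0.55 [340. 262.] [789. -56.  80.]
opener_head_end 0.77 [279. 204.] [612.  -1.  80.]
opener_head_end 0.68 [128. 250.] [ 394. -261.   80.]
opener_head_end 0.62 [345. 318.] [ 847. -156.   80.]
opener_head_end 0.59 [250. 195.] [546. -16.  80.]
opener_head_end 0.56 [365. 240.] [812.  15.  80.]
ledge_edge 0.79 [200. 188.] [439. -56.  80.]
spice_bottle 0.66 [178. 328.] [ 580. -339.   80.]
egg_cup 0.9 [305. 144.] [586. 173.  80.]
trivet 0.74 [206. 286.] [ 578. -242.   80.]
0.65
```

View pics/scene.png

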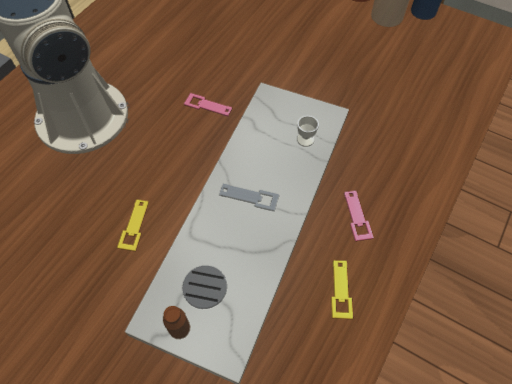

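The steel opener is the grey one on the ledge, about (250,197). The pink ones at (208,104) and (358,215) and the yellow ones at (133,224) and (342,290) are on the table and are look-alikes. Next I fit the ledge and opener.

```bash
cat >> h.py <<'E'
def fit(p,d,m,C,name,wrist=False):
    """ledge rect from depth at top height"""
    P=cloud(m,C,d); M=(P[...,2]>70)&(P[...,2]<92)&(d>0)
    n,l=cv2.connectedComponents(M.astype(np.uint8)); k=np.bincount(l[M]).argmax(); M=l==k
    return P,M
E
python3 - <<'E'
from h import *
z=np.load('scene.npz'); p,d,C=z['p'],z['d'],z['C']; m=dict(zip(('fx','fy','cx','cy'),z['m']))
P,M=fit(p,d,m,C,'scene'); 
print('z',np.percentile(P[M][:,2],[5,50,95]))
(c,s,a)=cv2.minAreaRect(P[M][:,:2].astype(np.float32)); print(c,s,a)
b=cv2.boxPoints((c,s,a)); print(b.round())
p2=p[175:220,210:290]; save('crop',cv2.resize(p2,None,fx=8,fy=8,interpolation=cv2.INTER_CUBIC))
print(r.camera_model('wrist'))
E
```

```text
z [76.51306696 79.39478436 85.36270699]
(561.5029907226562, -35.176177978515625) (241.05055236816406, 701.7410888671875) 8.4910306930542
[[ 390.  294.]
 [ 494. -400.]
 [ 733. -364.]
 [ 629.  330.]]
{'fx': 281.61624684312227, 'fy': 281.61624684312227, 'cx': 259.4929454442713, 'cy': 193.72924742212155, 'hand_eye': array([[-4.38955832e-04, -9.52906312e-01, -3.03264519e-01,
         7.78492601e+01],
       [ 9.99999139e-01, -4.31716968e-05, -1.31178178e-03,
        -2.30003611e-01],
       [ 1.23691270e-03, -3.03264834e-01,  9.52905510e-01,
        -1.42561282e+02],
       [ 0.00000000e+00,  0.00000000e+00,  0.00000000e+00,
         1.00000000e+00]])}
```

View pics/crop.png

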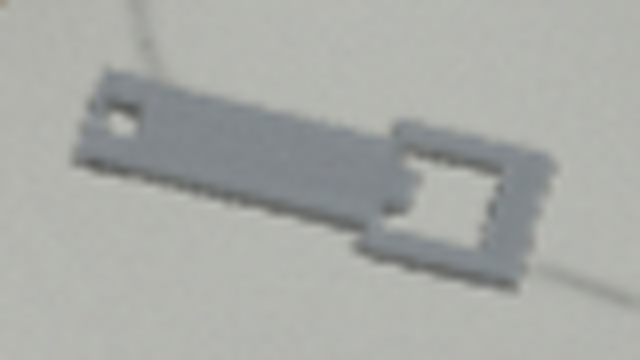

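The crop shows the grey steel opener, with its hanging hole on the left, facing the front edge, and the cap window on the right. It matches the description. Now I plan the approach.

```bash
cat >> h.py <<'E'
def togo(xyz,yawdeg):
    """total tool-frame shift (cm) and turn (deg) to a pointing-down pose, and turned-frame shift"""
    s,T=pose(); G=Ro.from_euler('xyz',[np.pi,0,np.radians(yawdeg)]).as_matrix()
    dx=np.array(xyz)-T[:3,3]; rv=Ro.from_matrix(T[:3,:3].T@G).as_rotvec(degrees=True)
    print('clock',s['clock'],'tcp',np.round(s['eef_pos'],1),'rot',np.degrees(s['tcp_rot']).round(1),'q',np.round(s['qpos'],2),'F',np.round(s['contact_force'],1),'open',round(s['opening'],2))
    print('shift cm now-axes',(T[:3,:3].T@dx/10).round(2),'| goal-axes',(G.T@dx/10).round(2),'turn',rv.round(2))
E
python3 - <<'E'
from h import *
togo([640,5,200],8.5); togo([640,5,200],188.5)
E
```

```text
clock 0.65 tcp [228.8 581.6 231.3] rot [180.    0.  158.5] q [ 1.19  0.35  1.63 -0.    1.16 -0.  ] F [ 0.5 -0.6 -0.6] open 1.0
shift cm now-axes [-59.37 -38.6    3.13] | goal-axes [32.14 63.1   3.13] turn [  0.    -0.   150.02]
clock 0.65 tcp [228.8 581.6 231.3] rot [180.    0.  158.5] q [ 1.19  0.35  1.63 -0.    1.16 -0.  ] F [ 0.5 -0.6 -0.6] open 1.0
shift cm now-axes [-59.37 -38.6    3.13] | goal-axes [-32.14 -63.1    3.13] turn [  0.     0.   -29.98]
```

{"op": "move_arm", "data": {
  "increments": [
    {"rz": -7.5, "gripper": -1},
    {"rz": -7.5},
    {"rz": -7.5},
    {"rz": -7.5},
    {"tx": -1.6, "ty": -3.5},
    {"tx": -1.6, "ty": -3.5},
    {"tx": -1.6, "ty": -3.5},
    {"tx": -1.6, "ty": -3.5},
    {"tx": -1.6, "ty": -3.5},
    {"tx": -1.6, "ty": -3.5},
    {"tx": -1.6, "ty": -3.5},
    {"tx": -1.6, "ty": -3.5}
  ],
  "squeeze": 20
}}

```text
invalid input
```

{"op": "move_arm", "data": {
  "increments": [
    {"tx": -1.6, "ty": -3.5},
    {"tx": -1.6, "ty": -3.5},
    {"tx": -1.6, "ty": -3.5},
    {"tx": -1.6, "ty": -3.5},
    {"tx": -1.6, "ty": -3.5},
    {"tx": -1.6, "ty": -3.5},
    {"tx": -1.6, "ty": -3.5},
    {"tx": -1.6, "ty": -3.5},
    {"tx": -1.6, "ty": -3.5},
    {"tx": -1.6, "ty": -3.5},
    {}
  ]
}}

```text
invalid input
```

{"op": "move_arm", "data": {
  "increments": [
    {"tx": 0, "ty": 0, "tz": 0, "rx": 0, "ry": 0, "rz": -7.5, "gripper": -1},
    {"tx": 0, "ty": 0, "tz": 0, "rx": 0, "ry": 0, "rz": -7.5, "gripper": -1},
    {"tx": 0, "ty": 0, "tz": 0, "rx": 0, "ry": 0, "rz": -7.5, "gripper": -1},
    {"tx": 0, "ty": 0, "tz": 0, "rx": 0, "ry": 0, "rz": -7.5, "gripper": -1},
    {"tx": -1.6, "ty": -3.5, "tz": 0, "rx": 0, "ry": 0, "rz": 0, "gripper": -1},
    {"tx": -1.6, "ty": -3.5, "tz": 0, "rx": 0, "ry": 0, "rz": 0, "gripper": -1},
    {"tx": -1.6, "ty": -3.5, "tz": 0, "rx": 0, "ry": 0, "rz": 0, "gripper": -1},
    {"tx": -1.6, "ty": -3.5, "tz": 0, "rx": 0, "ry": 0, "rz": 0, "gripper": -1},
    {"tx": -1.6, "ty": -3.5, "tz": 0, "rx": 0, "ry": 0, "rz": 0, "gripper": -1},
    {"tx": -1.6, "ty": -3.5, "tz": 0, "rx": 0, "ry": 0, "rz": 0, "gripper": -1},
    {"tx": -1.6, "ty": -3.5, "tz": 0, "rx": 0, "ry": 0, "rz": 0, "gripper": -1},
    {"tx": -1.6, "ty": -3.5, "tz": 0, "rx": 0, "ry": 0, "rz": 0, "gripper": -1}
  ],
  "squeeze": 20
}}

```text
clock: 1.85
eef_pos: [397.6, 322.4, 231.5]
tcp_rot: [3.141, 0.0, -2.993]
contact_force: [0.4, -0.1, 0.1]
opening: 0.001
```

{"op": "move_arm", "data": {
  "increments": [
    {"tx": -1.5, "ty": -3.5, "tz": 0, "rx": 0, "ry": 0, "rz": 0, "gripper": -1},
    {"tx": -1.5, "ty": -3.5, "tz": 0, "rx": 0, "ry": 0, "rz": 0, "gripper": -1},
    {"tx": -1.5, "ty": -3.5, "tz": 0, "rx": 0, "ry": 0, "rz": 0, "gripper": -1},
    {"tx": -1.5, "ty": -3.5, "tz": 0, "rx": 0, "ry": 0, "rz": 0, "gripper": -1},
    {"tx": -1.5, "ty": -3.5, "tz": 0, "rx": 0, "ry": 0, "rz": 0, "gripper": -1},
    {"tx": -1.5, "ty": -3.5, "tz": 0, "rx": 0, "ry": 0, "rz": 0, "gripper": -1},
    {"tx": -1.5, "ty": -3.5, "tz": 0, "rx": 0, "ry": 0, "rz": 0, "gripper": -1},
    {"tx": -1.5, "ty": -3.5, "tz": 0, "rx": 0, "ry": 0, "rz": 0, "gripper": -1},
    {"tx": -1.5, "ty": -3.5, "tz": 0, "rx": 0, "ry": 0, "rz": 0, "gripper": -1},
    {"tx": -1.5, "ty": -3.5, "tz": 0, "rx": 0, "ry": 0, "rz": 0, "gripper": -1},
    {"tx": 0, "ty": 0, "tz": 0, "rx": 0, "ry": 0, "rz": 0, "gripper": -1}
  ]
}}

```text
clock: 2.95
eef_pos: [599.2, -3.7, 231.3]
tcp_rot: [-3.14, 0.001, -2.996]
contact_force: [1.1, 0.2, 0.4]
opening: 0.0
```

Run:
```python
from h import *
p,d,m,C=grab('wrist'); save('w1',p); np.savez('w1.npz',p=p,d=d,C=C,m=[m[k] for k in('fx','fy','cx','cy')])
for q in ['opener_handle_end','opener_head_end']:
    for o in r.place_of(q,'wrist'):
        v,u=o['location']; print(q,round(o['confidence'],2),np.round([u,v]),onz(m,C,u,v,80).round(1))
for o in r.cut_out('opener','wrist')[:2]:
    print(o['confidence'],o['bbox'],p[o['mask']].mean(0))
    v,u=np.nonzero(o['mask']); Q=np.array([onz(m,C,a,b,86)[:2] for a,b in zip(u,v)],np.float32)
    R=cv2.minAreaRect(Q); print(R,cv2.boxPoints(R).round(1))
P=cloud(m,C,d);M=(abs(P[...,2]-80)<12)&(d>0); print(np.percentile(P[M][:,2],[5,50,95]))
togo([640,5,200],188.5)
```

```text
opener_handle_end 0.94 [244.  56.] [481.4 -36.4  80. ]
opener_handle_end 0.91 [353. 260.] [680. 119.  80.]
opener_handle_end 0.7 [233. 277.] [724.6 -18.2  80. ]
opener_head_end 0.89 [259. 188.] [609.   -3.6  80. ]
opener_head_end 0.69 [157. 302.] [ 774.3 -108.7   80. ]
0.81 [294.6, 252.0, 357.7, 284.1] [127.86206897  75.25517241  94.64137931]
((699.4088745117188, 90.37657165527344), (26.123687744140625, 70.02466583251953), 36.48747634887695) [[668.1 110.8]
 [709.7  54.5]
 [730.7  70. ]
 [689.1 126.3]]
0.76 [154.2, 272.6, 225.9, 294.9] [118.18571429 107.36428571  14.08571429]
((739.1629028320312, -69.43766784667969), (10.530401229858398, 94.26151275634766), 26.018075942993164) [[ 713.8  -29.4]
 [ 755.1 -114.1]
 [ 764.6 -109.5]
 [ 723.2  -24.8]]
[78.68972096 79.93938244 86.26615342]
clock 3.15 tcp [5.965e+02 5.000e-01 2.311e+02] rot [ 180.    -0.  -171.5] q [-0.    0.31  1.7   0.    1.14 -1.72] F [-0.  -0.1  0.9] open -0.0
shift cm now-axes [-4.37 -0.2   3.11] | goal-axes [-4.37 -0.2   3.11] turn [ 0.03 -0.04  0.04]
```

View pics/w1.png

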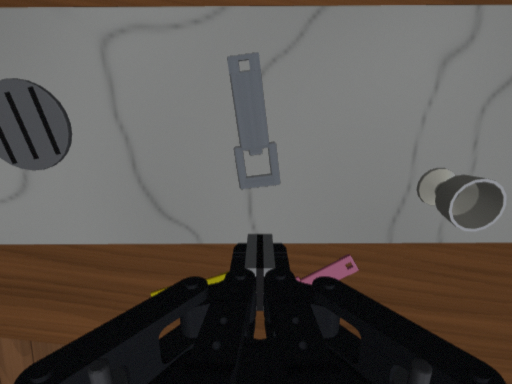

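The wrist view shows the opener from its handle end at about (244,56) to its head end at about (259,188). The front edge is along row 6, the egg cup is at right (460,195) and the trivet at left. The opener is about 6° askew to the ledge. I check the edge and work out the approach.

```bash
cat >> h.py <<'E'
def edge(p,m,C,cols):
    """front edge: topmost strong brightness jump per column -> world pts at z=80; line fit"""
    g=cv2.GaussianBlur(p[...,2].astype(np.float32),(1,5),0); Q=[]
    for u in cols:
        j=np.diff(g[:,u]); v=np.argmax(j[:150]); 
        if j[v]>12: Q.append(onz(m,C,u,v+.5,80)[:2])
    Q=np.array(Q); vx,vy,x,y=cv2.fitLine(Q.astype(np.float32),cv2.DIST_HUBER,0,.01,.01).ravel()
    if vy<0: vx,vy=-vx,-vy
    n=np.array([vy,-vx]); c=n@[x,y]   # ledge +x axis; n.X=c on edge
    print('edge yaw',np.degrees(np.arctan2(n[1],n[0])).round(2),'offset',round(c,1),'res',np.std(Q@n-c).round(2)); return n,c
E
python3 - <<'E'
from h import *
z=np.load('w1.npz'); p,d,C=z['p'],z['d'],z['C']; m=dict(zip(('fx','fy','cx','cy'),z['m']))
n,c=edge(p,m,C,list(range(100,230,4))+list(range(270,460,4)))
print('handle to edge',n@[481.4,-36.4]-c,'rect version',np.array([.989,.148])@(np.array([481.4,-36.4])-[439.4,-36]))
togo([634,3,90],194.4)
E
```

```text
edge yaw 8.63 offset 429.3 res 0.23
handle to edge 41.2138321459293 rect version 41.4788
clock 3.15 tcp [5.965e+02 5.000e-01 2.311e+02] rot [ 180.    -0.  -171.5] q [-0.    0.31  1.7   0.    1.14 -1.72] F [-0.  -0.1  0.9] open -0.0
shift cm now-axes [-3.76 -0.32 14.11] | goal-axes [-3.7  -0.69 14.11] turn [ 0.03 -0.04 -5.86]
```

Both edge measurements agree: 41 mm to the edge, so about 71 mm to push.

{"op": "move_arm", "data": {
  "increments": [
    {"tx": 0, "ty": 0, "tz": 0, "rx": 0, "ry": 0, "rz": -5.9, "gripper": -1},
    {"tx": -1.9, "ty": -0.35, "tz": 0, "rx": 0, "ry": 0, "rz": 0, "gripper": -1},
    {"tx": -1.8, "ty": -0.35, "tz": 2, "rx": 0, "ry": 0, "rz": 0, "gripper": -1},
    {"tx": 0, "ty": 0, "tz": 4, "rx": 0, "ry": 0, "rz": 0, "gripper": -1},
    {"tx": 0, "ty": 0, "tz": 4, "rx": 0, "ry": 0, "rz": 0, "gripper": -1},
    {"tx": 0, "ty": 0, "tz": 3, "rx": 0, "ry": 0, "rz": 0, "gripper": -1},
    {"tx": 0, "ty": 0, "tz": 1.1, "rx": 0, "ry": 0, "rz": 0, "gripper": -1},
    {"tx": 0, "ty": 0, "tz": 0, "rx": 0, "ry": 0, "rz": 0, "gripper": -1},
    {"tx": 0, "ty": 0, "tz": 0, "rx": 0, "ry": 0, "rz": 0, "gripper": -1}
  ]
}}

```text
clock: 4.05
eef_pos: [635.5, 2.8, 91.7]
tcp_rot: [-3.141, 0.002, -2.889]
contact_force: [-0.9, -0.4, 0.1]
opening: 0.001
```

Run:
```python
from h import *
p,d,m,C=grab('wrist'); save('w2',p)
for q in ['opener_handle_end','opener_head_end']:
    for o in r.place_of(q,'wrist')[:2]:
        v,u=o['location']; print(q,round(o['confidence'],2),np.round([u,v]),onz(m,C,u,v,80).round(1))
togo([634,3,82],194.4)
```

```text
opener_head_end 0.7 [262. 190.] [605.   -3.8  80. ]
opener_head_end 0.53 [ 83. 347.] [746.4 -95.7  80. ]
clock 4.2 tcp [635.9   2.4  92.2] rot [-180.     0.2 -165.6] q [ 0.    0.52  1.72 -0.    0.9  -1.82] F [ 0.2 -0.8  0.5] open -0.0
shift cm now-axes [0.17 0.11 1.02] | goal-axes [0.17 0.11 1.02] turn [-0.04  0.17  0.03]
```

View pics/w2.png

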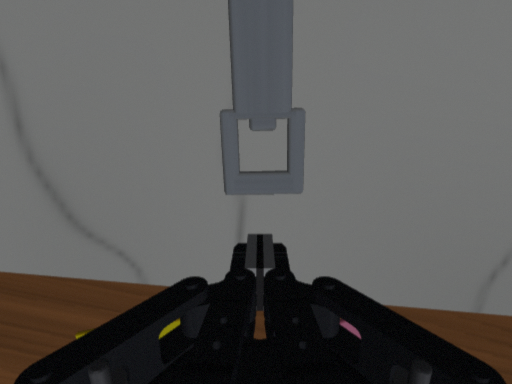

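The head end lies squarely ahead of the shut fingertips: end at about (263,193), tips at (260,235). I descend the rest of the way.

{"op": "move_arm", "data": {
  "increments": [
    {"tx": 0, "ty": 0.1, "tz": 0.5, "rx": 0, "ry": 0, "rz": 0, "gripper": -1},
    {"tx": 0, "ty": 0, "tz": 0.2, "rx": 0, "ry": 0, "rz": 0, "gripper": -1},
    {"tx": 0, "ty": 0, "tz": 0.2, "rx": 0, "ry": 0, "rz": 0, "gripper": -1},
    {"tx": 0, "ty": 0, "tz": 0, "rx": 0, "ry": 0, "rz": 0, "gripper": -1},
    {"tx": 0, "ty": 0, "tz": 0, "rx": 0, "ry": 0, "rz": 0, "gripper": -1}
  ]
}}

```text
clock: 4.7
eef_pos: [634.4, 3.1, 81.2]
tcp_rot: [3.142, -0.0, -2.89]
contact_force: [-0.4, -0.5, -0.4]
opening: 0.003
```

{"op": "move_arm", "data": {
  "increments": [
    {"tx": 0.5, "ty": 0, "tz": 0, "rx": 0, "ry": 0, "rz": 0, "gripper": -1},
    {"tx": 0.5, "ty": 0, "tz": 0, "rx": 0, "ry": 0, "rz": 0, "gripper": -1},
    {"tx": 0.4, "ty": 0, "tz": 0, "rx": 0, "ry": 0, "rz": 0, "gripper": -1},
    {"tx": 0.3, "ty": 0, "tz": 0, "rx": 0, "ry": 0, "rz": 0, "gripper": -1},
    {"tx": 0.3, "ty": 0, "tz": 0, "rx": 0, "ry": 0, "rz": 0, "gripper": -1},
    {"tx": 0.3, "ty": 0, "tz": 0, "rx": 0, "ry": 0, "rz": 0, "gripper": -1},
    {"tx": 0.4, "ty": 0, "tz": 0, "rx": 0, "ry": 0, "rz": 0.5, "gripper": -1},
    {"tx": 0.4, "ty": 0, "tz": 0, "rx": 0, "ry": 0, "rz": 0.5, "gripper": -1},
    {"tx": 0.4, "ty": 0, "tz": 0, "rx": 0, "ry": 0, "rz": 0.5, "gripper": -1},
    {"tx": 0.4, "ty": 0, "tz": 0, "rx": 0, "ry": 0, "rz": 0.5, "gripper": -1},
    {"tx": 0.4, "ty": 0, "tz": 0, "rx": 0, "ry": 0, "rz": 0.5, "gripper": -1},
    {"tx": 0, "ty": 0, "tz": 0, "rx": 0, "ry": 0, "rz": 0, "gripper": -1}
  ]
}}

```text
clock: 5.9
eef_pos: [592.0, -7.3, 81.3]
tcp_rot: [3.142, -0.001, -2.934]
contact_force: [-0.3, 0.8, -0.2]
opening: -0.0
```

Run:
```python
from h import *
p,d,m,C=grab('wrist'); save('w3',p)
p,d,m,C=grab('scene')
for q in ['opener_handle_end','opener_head_end']:
    for o in r.place_of(q,'scene')[:3]:
        v,u=o['location']; print(q,round(o['confidence'],2),np.round([u,v]),onz(m,C,u,v,80).round(1))
togo([634,3,82],188.6)
```

```text
opener_handle_end 0.96 [141. 200.] [ 344.3 -151.9   80. ]
opener_handle_end 0.9 [348. 193.] [732.4 102.   80. ]
opener_handle_end 0.67 [340. 266.] [792.3 -63.1  80. ]
opener_head_end 0.8 [267. 200.] [585.7  -6.2  80. ]
opener_head_end 0.76 [124. 248.] [ 385.7 -263.1   80. ]
opener_head_end 0.66 [364. 239.] [809.2  18.   80. ]
clock 6.1 tcp [592.6  -7.2  81.2] rot [ 180.    -0.  -168.1] q [-0.01  0.48  1.82 -0.    0.84 -1.79] F [-0.6 -0.6 -0.1] open -0.0
shift cm now-axes [-4.26  0.14 -0.08] | goal-axes [-4.25  0.39 -0.08] turn [ 0.   -0.03  3.33]
```

View pics/w3.png

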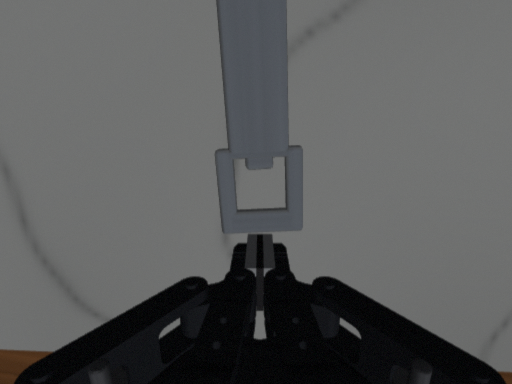

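The tips are in contact and the opener has advanced about 20 mm, but it is still about 3° askew because the tips are narrow. I back off, shift to the left (−y) side of the head end and push there to turn it square.

{"op": "move_arm", "data": {
  "increments": [
    {"tx": -0.4, "ty": 0, "tz": 0, "rx": 0, "ry": 0, "rz": 0, "gripper": -1},
    {"tx": 0, "ty": -0.6, "tz": 0, "rx": 0, "ry": 0, "rz": 1.7, "gripper": -1},
    {"tx": 0, "ty": -0.6, "tz": 0, "rx": 0, "ry": 0, "rz": 1.7, "gripper": -1},
    {"tx": 0.2, "ty": 0, "tz": 0, "rx": 0, "ry": 0, "rz": 0, "gripper": -1},
    {"tx": 0.2, "ty": 0, "tz": 0, "rx": 0, "ry": 0, "rz": 0, "gripper": -1},
    {"tx": 0.3, "ty": 0, "tz": 0, "rx": 0, "ry": 0, "rz": 0, "gripper": -1},
    {"tx": 0.3, "ty": 0, "tz": 0, "rx": 0, "ry": 0, "rz": 0, "gripper": -1},
    {"tx": 0.3, "ty": 0, "tz": 0, "rx": 0, "ry": 0, "rz": 0, "gripper": -1},
    {"tx": 0.3, "ty": 0, "tz": 0, "rx": 0, "ry": 0, "rz": 0, "gripper": -1},
    {"tx": 0, "ty": 0, "tz": 0, "rx": 0, "ry": 0, "rz": 0, "gripper": -1}
  ]
}}

```text
clock: 7.1
eef_pos: [582.6, -20.5, 81.3]
tcp_rot: [3.142, -0.0, -2.993]
contact_force: [0.1, -0.5, 0.3]
opening: -0.002
```

```bash
cat >> h.py <<'E'
def steel(p,d,m,C,box):
    """opener outline: bluish-grey darker than ledge inside box (u0,v0,u1,v1); long sides of handle -> yaw"""
    q=p.astype(float); u0,v0,u1,v1=box; g=q.sum(-1)/3; bg=np.median(g[v0:v1,u0:u1])
    rows=[]
    for v in range(v0,v1,3):
        j=np.diff(cv2.GaussianBlur(g[v:v+1,u0:u1].astype(np.float32),(5,1),0)[0])
        rows.append((u0+np.argmin(j)+.5,u0+np.argmax(j)+.5,v))
    for k,s in((0,'L'),(1,'R')):
        Q=np.array([onz(m,C,a[k],a[2],86)[:2] for a in rows],np.float32); vx,vy,x,y=cv2.fitLine(Q,cv2.DIST_HUBER,0,.01,.01).ravel()
        print(s,'yaw',np.degrees(np.arctan(vy/vx)).round(2),'pt',x,y)
E
python3 - <<'E'
from h import *
p,d,m,C=grab('wrist'); save('w4',p)
steel(p,d,m,C,(170,5,350,110))
for o in r.place_of('opener_head_end','wrist')[:1]: v,u=o['location']; print(u,v,onz(m,C,u,v,80).round(1))
togo([634,3,82],188.6)
E
```

```text
L yaw 13.27 pt 487.001 -44.51969
R yaw 13.41 pt 482.688 -14.854926
280.6 226.6 [567.9 -11.1  80. ]
clock 7.2 tcp [582.9 -20.4  81.3] rot [ 180.    -0.  -171.5] q [-0.04  0.47  1.84  0.    0.83 -1.76] F [-0.9  0.  -0.3] open -0.0
shift cm now-axes [-5.4   1.56 -0.07] | goal-axes [-5.4   1.55 -0.07] turn [ 0.   -0.02 -0.07]
```

View pics/w4.png

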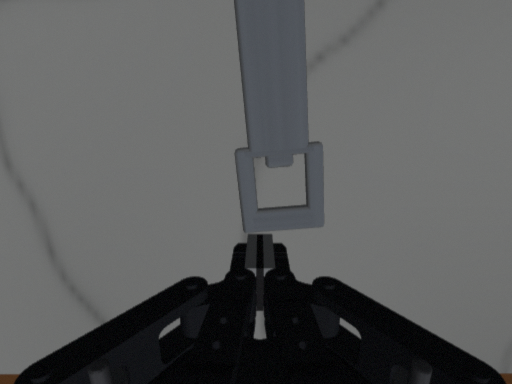

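It is now at yaw 13.3° against a target of 8.6°, with the contact offset about 12 mm left of centre and about 32 mm still to push. I continue.

{"op": "move_arm", "data": {
  "increments": [
    {"tx": 0.3, "ty": 0, "tz": 0, "rx": 0, "ry": 0, "rz": 0, "gripper": -1},
    {"tx": 0.3, "ty": 0, "tz": 0, "rx": 0, "ry": 0, "rz": 0, "gripper": -1},
    {"tx": 0.3, "ty": 0, "tz": 0, "rx": 0, "ry": 0, "rz": 0, "gripper": -1},
    {"tx": 0.3, "ty": 0, "tz": 0, "rx": 0, "ry": 0, "rz": 0, "gripper": -1},
    {"tx": 0, "ty": 0, "tz": 0, "rx": 0, "ry": 0, "rz": 0, "gripper": -1}
  ]
}}

```text
clock: 7.7
eef_pos: [570.8, -22.4, 81.3]
tcp_rot: [3.142, -0.0, -2.993]
contact_force: [0.1, -0.5, -0.2]
opening: 0.0
```

Run:
```python
from h import *
p,d,m,C=grab('wrist'); save('w5',p)
steel(p,d,m,C,(170,5,350,110))
for o in r.place_of('opener_head_end','wrist')[:1]: v,u=o['location']; X=onz(m,C,u,v,83); print(u,v,X.round(1),'left',X[:2]@[.9887,.15]-529.3)
togo([634,3,82],188.6)
```

```text
L yaw 11.48 pt 474.79932 -43.754845
R yaw 11.69 pt 468.96793 -14.608627
280.5 228.6 [556.  -13.3  83. ] left 18.448642513665618
clock 7.8 tcp [570.9 -22.3  81.2] rot [ 180.    -0.  -171.5] q [-0.04  0.46  1.87 -0.    0.82 -1.76] F [-0.5 -0.3 -0.6] open -0.0
shift cm now-axes [-6.62  1.57 -0.08] | goal-axes [-6.62  1.56 -0.08] turn [ 0.01 -0.04 -0.08]
```

{"op": "move_arm", "data": {
  "increments": [
    {"tx": -0.3, "ty": 0, "tz": 0, "rx": 0, "ry": 0, "rz": 0, "gripper": -1},
    {"tx": 0, "ty": -0.4, "tz": 0, "rx": 0, "ry": 0, "rz": 0, "gripper": -1},
    {"tx": 0.3, "ty": 0, "tz": 0, "rx": 0, "ry": 0, "rz": 0, "gripper": -1},
    {"tx": 0.3, "ty": 0, "tz": 0, "rx": 0, "ry": 0, "rz": 0, "gripper": -1},
    {"tx": 0.3, "ty": 0, "tz": 0, "rx": 0, "ry": 0, "rz": 0, "gripper": -1},
    {"tx": 0.3, "ty": 0, "tz": 0, "rx": 0, "ry": 0, "rz": 0, "gripper": -1},
    {"tx": 0.3, "ty": 0, "tz": 0, "rx": 0, "ry": 0, "rz": 0, "gripper": -1},
    {"tx": 0, "ty": 0, "tz": 0, "rx": 0, "ry": 0, "rz": 0, "gripper": -1}
  ]
}}

```text
clock: 8.6
eef_pos: [559.4, -28.0, 81.3]
tcp_rot: [3.141, -0.001, -2.993]
contact_force: [0.2, 0.1, 0.1]
opening: 0.004
```

Run:
```python
from h import *
p,d,m,C=grab('wrist'); save('w6',p)
steel(p,d,m,C,(190,35,350,110))
for o in r.place_of('opener_head_end','wrist')[:1]: v,u=o['location']; X=onz(m,C,u,v,83); print(u,v,X.round(1),'left',X[:2]@[.9887,.15]-529.3)
togo([634,3,82],188.6)
```

```text
L yaw 8.62 pt 470.4239 -40.739178
R yaw 9.25 pt 462.32962 -11.815549
289.8 228.1 [543.6 -14.   83. ] left 6.0455114349222185
clock 8.7 tcp [559.8 -28.   81.3] rot [ 180.    -0.  -171.5] q [-0.05  0.44  1.89  0.    0.81 -1.77] F [ 0.6  0.1 -1.4] open -0.0
shift cm now-axes [-7.8   1.97 -0.07] | goal-axes [-7.8   1.95 -0.07] turn [ 0.01 -0.02 -0.08]
```

View pics/w6.png

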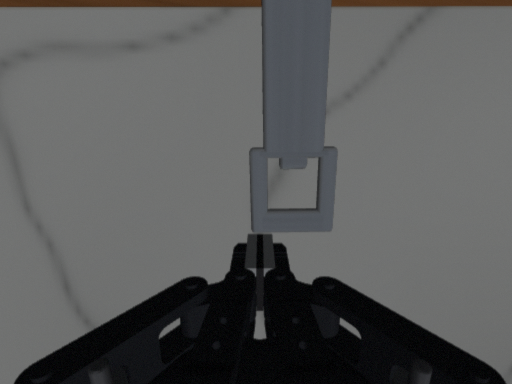

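The head end is square to the tool now (yaw about 9°). I recentre and push the last few millimetres.

{"op": "move_arm", "data": {
  "increments": [
    {"tx": -0.4, "ty": 0, "tz": 0, "rx": 0, "ry": 0, "rz": 0, "gripper": -1},
    {"tx": 0, "ty": 0.8, "tz": 0, "rx": 0, "ry": 0, "rz": 0, "gripper": -1},
    {"tx": 0, "ty": 0.9, "tz": 0, "rx": 0, "ry": 0, "rz": 0, "gripper": -1},
    {"tx": 0.2, "ty": 0, "tz": 0, "rx": 0, "ry": 0, "rz": 0, "gripper": -1},
    {"tx": 0.2, "ty": 0, "tz": 0, "rx": 0, "ry": 0, "rz": 0, "gripper": -1},
    {"tx": 0.3, "ty": 0, "tz": 0, "rx": 0, "ry": 0, "rz": 0, "gripper": -1},
    {"tx": 0.3, "ty": 0, "tz": 0, "rx": 0, "ry": 0, "rz": 0, "gripper": -1},
    {"tx": 0, "ty": 0, "tz": 0, "rx": 0, "ry": 0, "rz": 0, "gripper": -1},
    {"tx": -0.5, "ty": 0, "tz": 0, "rx": 0, "ry": 0, "rz": 0, "gripper": -1},
    {"tx": -1, "ty": 0, "tz": 0, "rx": 0, "ry": 0, "rz": 0, "gripper": -1},
    {"tx": 0, "ty": 0, "tz": -3, "rx": 0, "ry": 0, "rz": 0, "gripper": -1},
    {"tx": 0, "ty": 0, "tz": -4, "rx": 0, "ry": 0, "rz": 0, "gripper": -1}
  ]
}}

```text
clock: 9.9
eef_pos: [565.9, -9.8, 150.3]
tcp_rot: [3.141, -0.004, -2.993]
contact_force: [0.1, 0.4, 0.1]
opening: -0.0
```

{"op": "move_arm", "data": {
  "increments": [
    {"tx": 0, "ty": 0, "tz": -5, "rx": 0, "ry": 0, "rz": 0, "gripper": -1},
    {"tx": 0, "ty": 0, "tz": -4, "rx": 0, "ry": 0, "rz": 0, "gripper": -1},
    {"tx": 0, "ty": 0, "tz": 0, "rx": 0, "ry": 0, "rz": 0, "gripper": -1},
    {"tx": 0, "ty": 0, "tz": 0, "rx": 0, "ry": 0, "rz": 0, "gripper": -1},
    {"tx": 0, "ty": 0, "tz": 0, "rx": 0, "ry": 0, "rz": 0, "gripper": -1}
  ]
}}

```text
clock: 10.4
eef_pos: [565.9, -9.8, 240.1]
tcp_rot: [3.141, -0.002, -2.993]
contact_force: [-0.0, 0.5, -0.4]
opening: 0.001
```

Run:
```python
from h import *
p,d,m,C=grab('wrist'); save('w7',p); np.savez('w7.npz',p=p,d=d,C=C,m=[m[k] for k in('fx','fy','cx','cy')])
n,c=edge(p,m,C,list(range(100,220,4))+list(range(300,460,4)))
E={}
for q in ['opener_handle_end','opener_head_end']:
    for o in r.place_of(q,'wrist')[:3]:
        v,u=o['location']; X=onz(m,C,u,v,80); print(q,round(o['confidence'],2),np.round([u,v],1),X.round(1),'from edge',round(n@X[:2]-c,1))
togo([634,3,82],188.6)
```

```text
edge yaw 8.5 offset 429.4 res 0.0
opener_handle_end 0.97 [258.8  19.6] [413.4 -33.7  80. ] from edge -25.5
opener_handle_end 0.75 [260.7  90.9] [475.7 -22.5  80. ] from edge 37.8
opener_handle_end 0.72 [348.1 275.6] [672.8 117.   80. ] from edge 253.4
opener_head_end 0.96 [258.1 154.7] [540.2 -15.6  80. ] from edge 102.6
opener_head_end 0.61 [159.4 314.3] [ 766.  -112.3   80. ] from edge 311.7
clock 10.55 tcp [565.7  -9.8 239.8] rot [ 1.800e+02 -1.000e-01 -1.715e+02] q [-0.02  0.25  1.75 -0.    1.14 -1.74] F [0.4 0.  0.6] open 0.0
shift cm now-axes [-6.98  0.25 15.76] | goal-axes [-6.94  0.25 15.78] turn [ 0.02 -0.15 -0.07]
```

View pics/w7.png

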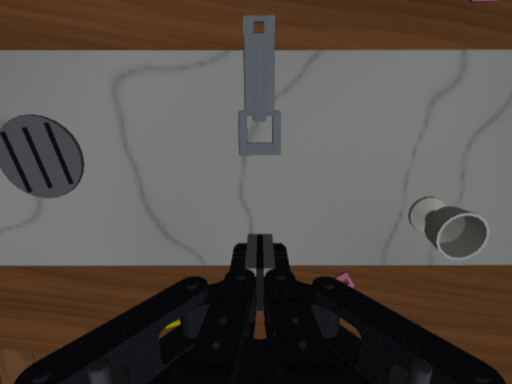

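The wrist view shows the handle sticking out past the front edge (row 50) to about row 15, with the head end at row 155. The egg cup and trivet are where they were. Now a precise measurement.

Run:
```python
from h import *
z=np.load('w7.npz'); p,d,C=z['p'],z['d'],z['C']; m=dict(zip(('fx','fy','cx','cy'),z['m']))
n,c=edge(p,m,C,list(range(100,220,4))+list(range(300,460,4)))
g=p[...,2].astype(int); print('handle end col',g[8:26,253],g[8:26,266]); print('head end col',g[145:162,258]); print('edge',g[44:56,200])
steel(p,d,m,C,(225,60,295,105))
f=lambda u,v,h: round(float(n@onz(m,C,u,v,h)[:2]-c),1)
for v in(14,15,16,17,18): print(v,f(259,v,86),f(259,v,80))
for v in(152,153,154,155,156): print(v,f(259,v,86),f(259,v,80))
```

```text
edge yaw 8.5 offset 429.4 res 0.0
handle end col [30 32 33 35 30 34 38 70 90 94 96 95 92 78 70 71 71 71] [31 29 29 27 32 32 37 67 88 94 95 95 94 94 92 95 94 94]
head end col [ 94  93  94  93  96  95  96  96  97  97 112 119 119 118 119 118 120]
edge [ 31  29  30  31  28  45  95 115 119 118 118 119]
L yaw 9.28 pt 471.26822 -40.54665
R yaw 9.42 pt 462.67676 -10.789688
14 -28.5 -30.1
15 -27.7 -29.3
16 -26.9 -28.4
17 -26.0 -27.6
18 -25.2 -26.8
152 98.7 99.7
153 99.8 100.7
154 100.8 101.8
155 101.9 102.9
156 102.9 104.0
```

The overhang is 27.7 mm from the handle end and 28.5 mm from the head end, with about 0.8° of skew, so it is within tolerance. I check the bystanders, then hand in.

Run:
```python
from h import *
p,d,m,C=grab('scene')
for q in ['spice_bottle','egg_cup','trivet']:
    for o in r.cut_out(q,'scene')[:1]: print(q,o['bbox'],np.median(cloud(m,C,d)[o['mask']],0).round())
print(r.sense()['clock'],r.sense()['contact_force']); r.sign_off()
```

```text
spice_bottle [164.7, 304.1, 188.5, 339.3] [ 592. -344.  156.]
egg_cup [297.9, 118.8, 318.8, 147.4] [579. 188. 122.]
10.75 [0.30911597 0.18718506 0.43394674]
the job is handed in; nothing more can be done
```

I pushed the steel opener with shut fingertips against its head end. Part of the push was off-centre, to turn it square to the ledge. I never gripped or lifted it, then backed off and raised the arm clear.

- **Overhang:** the handle sticks out about 28 mm over the front edge. I measured 27.7 mm at the handle end and 28.5 mm from the head end. The trained network's own handle point gave 25.5 mm. All three are within 30 ± 8 mm.
- **Squareness:** the opener is about 0.8° off square to the edge, and looks flat on the ledge in the last wrist picture.
- **Bystanders:** the bottle and egg cup had not moved, to within 2 mm. The network missed the trivet in the last scene check, so I have no final number for it. In the last wrist picture it looked undisturbed, and the arm never came near it.
- **Time and force:** it took 10.75 s, and the wrist force read no more than about 1.5 N at any point I checked.

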